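Hold the flat file in the demagnetiser

ROBOT

A 6-joint arm with a two-finger parallel gripper is mounted at the origin on a cart in front of the work surface, level with it; the furniture and walls round the work are solid. World frame = base frame: x ahead of the robot, y to its left, z up, the work surface at z = 0. Lengths are in m, angles in rad, forces in N, time in s.
With the tool pointing down it reaches from about 0.3 to 1 m from the base axis. Payload 5.1 kg.
Tool frame: the origin (TCP) lies on the centre line of the jaws, within the pads' length; the fingertips stand robot.tips_ahead ahead of it and the grasp point (between the pads) lies 5 mm behind it (robot.tips_ahead is the distance from the TCP to the fingertips, in m); z points along the fingers, y is the direction in which the jaws open and shut (so a half turn about z gives the same grasp; the last joint's range is limited). The gripper opens to 95 mm and grips with 3 to 60 N. Pads are 20 mm wide; open, the fingers measure 119 mm over their backs; the gripper's body (75 mm by 180 mm) begins 59 mm behind the grasp point.
Start: joints at [-1.362, 0.124, 1.65, -0, 1.367, -0.083], TCP at [0.187, -0.623, 0.2] pointing down, gripper open.
Joint ranges: [-2.61, 2.61], [-1.02, 2.33], [0.03, 2.71], [-1.35, 4.49], [0.32, 2.68], [-2.91, 2.91]. Speed limits (rad/s): [2.57, 2.57, 3.14, 3.14, 3.14, 3.14].

INTERFACE

Orientations are given as a unit quaternion [x, y, z, w].
In Python, from plant import robot gives the robot as it stands.
- The arm moves only by the tool carry_out, never from a script. Its argument "increments" is one flat list of numbers, 7 for each row, row after row: the shift along the tool's x, y, z in m, then the turn, a rotation vector about the tool's x, y, z in rad, then the opening, from 0 (shut) to 1 (fully open). In form: [tx, ty, tz, rx, ry, rz, grip, tx, ty, tz, rx, ry, rz, grip, ...]. A call has 1 to 5 rows; each row shifts and turns the pose as measured when the row begins, along the tool's axes as they then stand; what a row does not reach is not made up. A row lasts 1/10 s, in which the tool goes at most 50 mm and 8.59 degrees, less where a joint would pass 70% of its speed; a pose out of reach is approached as far as the arm can. A call is refused whole if a number of a shift passes 0.05 or a number of a turn 0.15, either way. A call with a gripper value outside its range is refused whole. The fingers move at their own pace and stop on an object; the grip force is fixed at half the most. Time passes only in rows, so rows that do not move let the fingers close. It gives the time, the measured TCP pose, the force and the opening at its end, in the units of the state.
- robot.get_state(): the state, without advancing time (a new reading comes with each control period).
- robot.capture(name): name is "side" or "top" or "wrist"; returns a dict with "img" (480x640x3 uint8, red, green, blue), "fx", "fy", "cx", "cy" (pixels), "position" and "orientation" of the camera in the world; the wrist camera has in their place "tool_from_camera" (4x4, takes a point from camera to tool coordinates, whose origin is the TCP and whose axes are the flange's). Camera axes: x right, y down, z forward; pixel columns grow to the right and rows downward; lengths in m; the calibration is good to about 2 mm. The wrist camera is an equidistant fisheye: a pixel r from the principal point sees the ray r / f radians off the axis. A picture is of the moment at which its call begins: read the wrist's pose just before it. There is no depth.
- robot.close_job(): hands the job in, once; it reports no verdict.
The state is a dict: "t": time; "q": joint angles; "dq": joint speeds; "joint_torque": joint torques, N m; "ee_pos": TCP position; "ee_rot": TCP orientation; "contact_force": force on the tool from outside, world axes, zero at the start; "torque": the same for the moment, N m; "opening": finger opening in m.
Only numpy, scipy, OpenCV 4.12 (cv2) and the standard library are available. Lean on these libraries where they do the work, as an engineer would, in place of code of your own. Each camera call takes 0.05 s, during which the arm holds its last target. There are 200 camera calls.

TASK

Pull the flat file (the tool with the flat-sided handle) up out of the tool stand and lower its blade through the slot in the demagnetiser's cover, upright and without forcing it. Finish while still holding the file in the slot: about two thirds of the blade inside, at least half, with the handle clear of the cover and not resting on it. Leave the other two tools in the stand and the other things on the bench where they are.

Things in the scene. Friction and masses are not known exactly. Their poses are not given: they have to be found in the camera images.
- file_handle (a point): Centre of the flat file's handle: a flat-sided wooden block, 18 mm thick (x) x 32 mm wide (y) x 80 mm tall (z), brass band at its foot. z up along the file, away from the tip; x the thin way and y the wide way of handle and blade. Its flat foot is 40 mm below this point and stands on the tool stand's top; the blade's tip is 130 mm below this point.
- file_tip (a point): Tip of the flat file, at the middle of the lower end of its steel blade; same axes as the handle. The blade is straight, 6 mm thick (x) x 22 mm wide (y), 90 mm long from tip to handle; the last 4 mm at the tip is 4 x 19 mm.
- slot (a point): Centre of the slot, at the upper face of the demagnetiser's cover (110 mm above the bench). The slot is 8 mm (x) x 24 mm (y), 2 mm more than the blade each way, upper edge chamfered 3 mm; it goes straight down through the 12 mm cover into a hollow whose floor is 98 mm below the cover's top. z up, y along the slot's long way.
- stand_top (a point): Centre of the top face, 100 mm above the bench, of the fixed wooden tool stand, 80 mm (x) x 210 mm (y): a 14 mm slotted board on two side cheeks. Three slots, 10 mm (x) x 26 mm (y), lie along y at -60, 0 and +60 mm; each holds one tool upright, blade down, handle on the board. Which tool is where varies. The file's wide way runs along the row.
- flat_file: The flat file as a whole, loose, 0.1 to 0.17 kg, upright in the stand; the same when turned half round about z. Origin at the blade's tip, axes as at the handle.
- round_file: Bystander in the stand: round file with an 8 mm rod blade and a turned round handle, 29 mm in diameter, its top 50 mm above the stand's; origin at the tip, z up along it.
- square_awl: Bystander in the stand: awl with a 7 mm square blade and a turned round handle like the round file's; origin at the tip, z up along it.
- demagnetiser: Demagnetiser: grey closed box, 120 mm (x) x 160 mm (y) x 110 mm tall, fixed on the bench, aluminium cover with the slot in its middle, rocker switch on its front. Origin at the middle of its underside; axes as at the slot.
- sand_block: Bystander: Grey rubbing block, 66x79x30 mm, loose on the bench; origin in the middle of its underside.
- brown_beaker: Bystander: Brown plastic beaker, 72 mm wide, 98 mm tall, loose on the bench; origin in the middle of its underside.
- tape_measure: Bystander: Tape measure in a square case, 55x85x62 mm, loose on the bench; origin in the middle of its underside.
- white_pot_b: Bystander: Small white plastic pot, 64 mm wide, 50 mm tall, loose on the bench; origin in the middle of its underside.
- offcut_a: Bystander: Block-shaped stone offcut, 75x94x42 mm, loose on the bench; origin in the middle of its underside.
- offcut_b: Bystander: Stone offcut, 60x68x55 mm, loose on the bench; origin in the middle of its underside.
- yellow_roll: Bystander: Lying tube-shaped roll, 121x96x57 mm, loose on the bench; origin in the middle of its underside.

How it is judged:
By the outcome, as a careful person would: the job done as asked, in the order asked, and still so for the second after the job is handed in, while the arm keeps its last pose, push and grip.
It also fails if it takes over 43 s, if anything falls off the work surface, if the arm or the gripper's body presses on something with over 40 N, if the wrist force passes 120 N, or if a joint passes its speed limit or range.

## Working session

There is one attempt and no reset: what is moved stays moved. The work goes in short steps, Python scripts to look and compute and a tool call to move; the robot and the scene stay as the last step left them, time stands still between calls to the robot, and variables do not carry over. Pictures are saved under pics/ and viewed, about 8 in all and at most 12, crops included, and the job is handed in when it is done.

Besides the shell and the picture viewer there is one more tool, called after ">>>" as name(argument=value, ...), one argument or row to a line, values as JSON. carry_out: Moves the arm, as the interface text tells. Its arguments: {"type":"object","properties":{"increments":{"type":"array"}},"required":["increments"]}

```bash
mkdir -p pics; ls; cat > h.py <<'E'
import numpy as np, cv2
from plant import robot
from scipy.spatial.transform import Rotation as R
def save(c,name): cv2.imwrite('pics/'+name,c['img'][:,:,::-1])
def ray(c,u,v):
    d=np.array([(u-c['cx'])/c['fx'],(v-c['cy'])/c['fy'],1.]); 
    return np.array(c['position']),R.from_quat(c['orientation']).apply(d)
def onz(c,u,v,z):
    p,d=ray(c,u,v); return p+d*(z-p[2])/d[2]
def proj(c,P):
    q=R.from_quat(c['orientation']).inv().apply(np.array(P)-np.array(c['position']))
    return q[...,0]/q[...,2]*c['fx']+c['cx'], q[...,1]/q[...,2]*c['fy']+c['cy']
E
python3 - <<'E'
from h import *
import pickle
for n in ['top','side']:
    c=robot.capture(n); save(c,n+'0.png'); pickle.dump(c,open(n+'0.pkl','wb'))
    print(n,{k:np.round(v,4).tolist() for k,v in c.items() if k!='img'})
print(robot.tips_ahead,robot.get_state())
E
```

```text
pics
top {'fx': 499.5379, 'fy': 499.5379, 'cx': 316.9671, 'cy': 234.5763, 'position': [0.4951, -0.1159, 1.3432], 'orientation': [-0.7015, 0.7116, -0.0218, 0.0314]}
side {'fx': 519.9445, 'fy': 519.9445, 'cx': 321.8777, 'cy': 247.6123, 'position': [-0.0018, -0.6655, 0.9773], 'orientation': [0.8543, -0.3692, 0.1541, -0.3319]}
0.014 {'t': 0.1, 'q': array([-1.36159984e+00,  1.24451746e-01,  1.65147551e+00, -7.05883811e-05,
        1.36747702e+00, -8.26143023e-02]), 'dq': array([ 5.87119557e-05, -3.88604306e-04, -1.34458804e-03, -3.99031648e-04,
        1.35390358e-03,  2.37003817e-03]), 'joint_torque': array([ 4.54819228e-04, -4.18885624e+01, -3.61097538e+01,  7.77310040e-02,
        4.61357203e-02, -6.25404573e-05]), 'ee_pos': array([ 0.18681957, -0.62197363,  0.19933891]), 'ee_rot': array([ 9.89373231e-01,  1.45395284e-01, -9.17831554e-05, -9.01813548e-04]), 'contact_force': array([ 0.68130057, -0.20718951, -0.38384379]), 'torque': array([ 0.00615619, -0.00527348,  0.00379687]), 'opening': 0.09488354679093489}
```

View pics/top0.png

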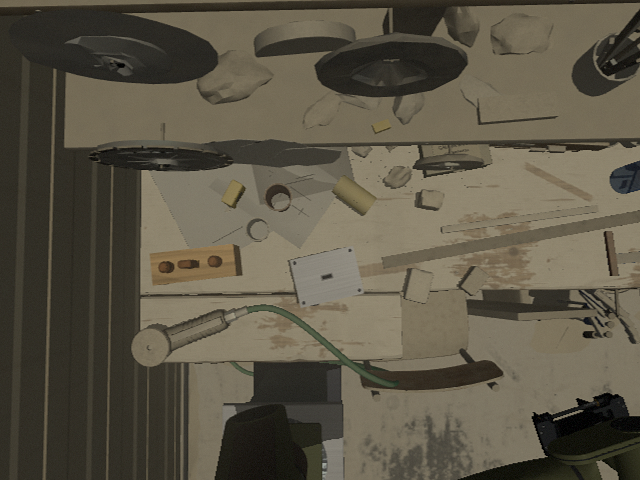

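View pics/side0.png

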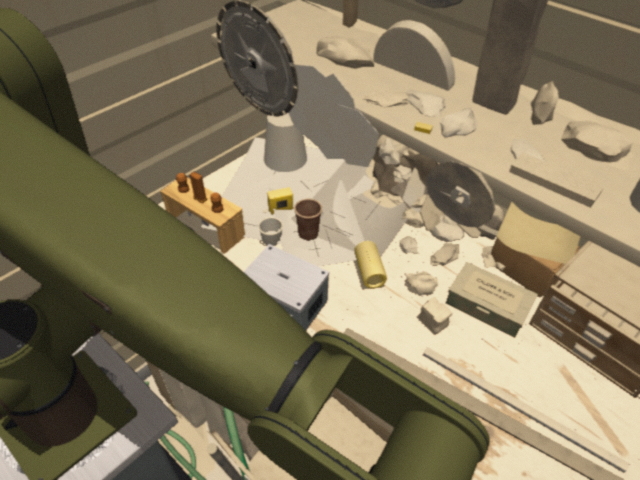

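The top view shows the stand at about (196,263), with the flat handle in the middle slot at (188,264). The demagnetiser's cover is at (326,276), with the slot near (327,276). The side view confirms that the tall flat-sided handle is in the middle.

```bash
python3 - <<'E'
from h import *
import pickle
c=pickle.load(open('top0.pkl','rb')); im=c['img']
a=cv2.resize(im[235:310,140:260],None,fx=6,fy=6,interpolation=cv2.INTER_CUBIC)[:, :, ::-1]
b=cv2.resize(im[240:310,280:370],None,fx=6,fy=6,interpolation=cv2.INTER_CUBIC)[:,:,::-1]
out=np.zeros((900,720,3),np.uint8); out[:450,:720]=a; out[450:450+420,:540]=b
cv2.imwrite('pics/crop1.png',cv2.resize(out,(480,600)))
# stand: wood hue mask
hsv=cv2.cvtColor(im,cv2.COLOR_RGB2HSV)
m=np.zeros(im.shape[:2],np.uint8); m[235:310,140:260]=((hsv[...,1]>110)&(hsv[...,2]>90))[235:310,140:260]
cs,_=cv2.findContours(m,cv2.RETR_EXTERNAL,cv2.CHAIN_APPROX_NONE); k=max(cs,key=cv2.contourArea); r=cv2.minAreaRect(k)
bx=cv2.boxPoints(r); print('stand',r); P=np.array([onz(c,u,v,.1) for u,v in bx]); print(P.round(4),P.mean(0),np.linalg.norm(P-np.roll(P,1,0),axis=1))
# cover
g=im.min(2); sub=g[240:310,280:370]; 
_,t=cv2.threshold(sub,0,255,cv2.THRESH_OTSU); 
roi=np.zeros_like(g); roi[240:310,280:370]=(hsv[...,1]<45)[240:310,280:370]&(g[240:310,280:370]>110)
roi=cv2.morphologyEx(roi,cv2.MORPH_CLOSE,np.ones((5,5)))
cs,_=cv2.findContours(roi,cv2.RETR_EXTERNAL,cv2.CHAIN_APPROX_NONE); k=max(cs,key=cv2.contourArea); r=cv2.minAreaRect(k)
print('cover',r); P=np.array([onz(c,u,v,.11) for u,v in cv2.boxPoints(r)]); print(P.round(4),P.mean(0),np.linalg.norm(P-np.roll(P,1,0),axis=1))
d=np.zeros_like(g); d[266:287,316:338]=g[266:287,316:338]<80; 
M=cv2.moments(d,True); u,v=M['m10']/M['m00'],M['m01']/M['m00']; print('slot',M['m00'],u,v,onz(c,u,v,.11))
print('handle',onz(c,188,264,.18))
E
```

```text
stand ((192.9593505859375, 264.1573791503906), (31.541492462158203, 84.03771209716797), 83.23382568359375)
[[0.5478 0.32   0.1   ]
 [0.5695 0.1108 0.1   ]
 [0.4914 0.1016 0.1   ]
 [0.4697 0.3098 0.1   ]] [0.51956643 0.21058826 0.1       ] [0.07876456 0.21034092 0.0786765  0.20932925]
cover ((326.68023681640625, 276.45709228515625), (48.91825485229492, 65.1316909790039), 76.60750579833984)
[[ 0.5257 -0.0308  0.11  ]
 [ 0.5607 -0.1877  0.11  ]
 [ 0.4435 -0.2132  0.11  ]
 [ 0.4088 -0.0574  0.11  ]] [ 0.48466311 -0.12227903  0.11      ] [0.11986189 0.16080382 0.11991894 0.15961283]
slot 37.0 326.7837837837838 276.18918918918916 [ 0.48509464 -0.12257355  0.11      ]
handle [0.51844001 0.20113897 0.18      ]
```

View pics/crop1.png

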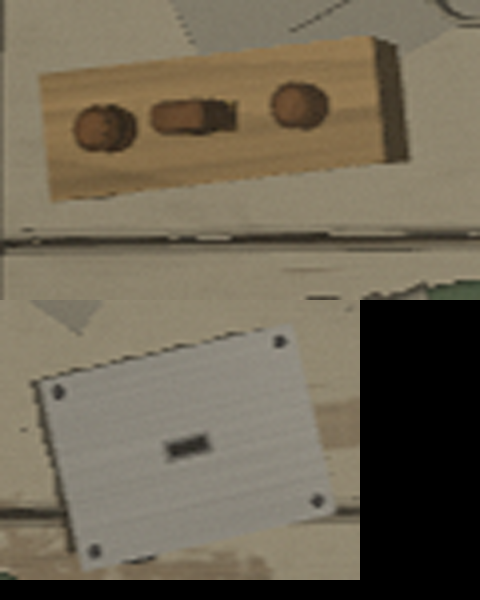

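The sizes check out: the stand is 79x210 and the cover is 120x160. The stand's centre is (0.520, 0.211) with yaw ≈0.107, and the slot is at (0.485, -0.1225) with yaw ≈0.217. I'll grip across the thin sides, since the neighbouring tools only lie along the row.

```bash
cat >> h.py <<'E'
def plan(xyz,yaw,n,step=.05,turn=.148):
    """yaw = heading of tool x, tool pointing down; prints rows of tool-frame shifts"""
    s=robot.get_state(); p=np.array(s['ee_pos']); r=R.from_quat(s['ee_rot'])
    T=R.from_euler('z',yaw)*R.from_euler('x',np.pi)
    print('t',round(s['t'],2),'p',p.round(4),'yaw',round(np.arctan2(*r.as_matrix()[[1,0],0]),4),'tilt',r.as_matrix()[:2,2].round(4),'F',np.round(s['contact_force'],1),'open',round(s['opening'],4),'q',np.round(s['q'],2))
    for i in range(n):
        d=np.array(xyz)-p; w=(r.inv()*T).as_rotvec()
        d=d*min(1,step/max(1e-9,np.linalg.norm(d))); w=w*min(1,turn/max(1e-9,np.linalg.norm(w)))
        print(r.inv().apply(d).round(4).tolist(),w.round(4).tolist())
        p=p+d; r=r*R.from_rotvec(w)
E
python3 -c "
from h import *
plan([.505,.195,.30],1.678,20,.048)"
```

```text
t 0.1 p [ 0.1868 -0.622   0.1993] yaw 0.2918 tilt [-0.0004  0.0018] F [ 0.7 -0.2 -0.4] open 0.0949 q [-1.36  0.12  1.65 -0.    1.37 -0.08]
[0.0294, -0.0376, -0.0054] [-0.0002, -0.0001, -0.148]
[0.0346, -0.0328, -0.0054] [-0.0002, -0.0001, -0.148]
[0.039, -0.0274, -0.0054] [-0.0002, -0.0001, -0.148]
[0.0427, -0.0213, -0.0054] [-0.0002, -0.0001, -0.148]
[0.0453, -0.0148, -0.0054] [-0.0002, -0.0001, -0.148]
[0.047, -0.008, -0.0055] [-0.0002, -0.0001, -0.148]
[0.0477, -0.0009, -0.0055] [-0.0002, -0.0001, -0.148]
[0.0473, 0.0061, -0.0055] [-0.0002, -0.0001, -0.148]
[0.0459, 0.013, -0.0055] [-0.0002, -0.0001, -0.148]
[0.0435, 0.0196, -0.0055] [-0.0001, -0.0001, -0.0542]
[0.0423, 0.022, -0.0055] [0.0, 0.0, 0.0]
[0.0423, 0.022, -0.0055] [-0.0, 0.0, 0.0]
[0.0423, 0.022, -0.0055] [0.0, 0.0, 0.0]
[0.0423, 0.022, -0.0055] [0.0, 0.0, 0.0]
[0.0423, 0.022, -0.0055] [0.0, 0.0, 0.0]
[0.0423, 0.022, -0.0055] [0.0, 0.0, 0.0]
[0.0423, 0.022, -0.0055] [0.0, 0.0, 0.0]
[0.0423, 0.022, -0.0055] [0.0, 0.0, 0.0]
[0.0163, 0.0085, -0.0021] [0.0, 0.0, 0.0]
[0.0, 0.0, 0.0] [0.0, 0.0, 0.0]
```

>>> carry_out(
  increments=[0.029,-0.037,-0.02,0,0,-0.148,1,0.034,-0.033,-0.02,0,0,-0.148,1,0.039,-0.027,-0.02,0,0,-0.148,1,0.042,-0.021,-0.02,0,0,-0.148,1,0.045,-0.015,-0.02,0,0,-0.148,1],
)

```text
t: 0.6
ee_pos: [0.267, -0.4027, 0.2899]
ee_rot: [0.867, 0.498, 0.002, -0.01]
contact_force: [-0.7, -0.2, 0.7]
opening: 0.0949
```

>>> carry_out(
  increments=[0.047,-0.008,0,0,0,-0.148,1,0.047,-0.001,0,0,0,-0.148,1,0.047,0.006,0,0,0,-0.148,1,0.046,0.013,0,0,0,-0.148,1,0.043,0.02,0,0,0,-0.054,1],
)

```text
t: 1.1
ee_pos: [0.3511, -0.1722, 0.2958]
ee_rot: [0.66, 0.751, 0.005, -0.005]
contact_force: [1.3, 0.2, -0.0]
opening: 0.0953
```

```bash
python3 -c "
from h import *
plan([.505,.195,.30],1.678,14,.048)"
```

```text
t 1.1 p [ 0.3511 -0.1722  0.2958] yaw 1.7001 tilt [-0.001   0.0146] F [ 1.3  0.2 -0. ] open 0.0953 q [-0.6  -0.52  2.04  0.01  1.63 -0.73]
[0.0415, 0.0241, 0.0001] [0.0007, -0.0146, 0.0221]
[0.042, 0.0232, -0.0005] [-0.0, 0.0, 0.0]
[0.042, 0.0232, -0.0005] [-0.0, 0.0, -0.0]
[0.042, 0.0232, -0.0005] [0.0, -0.0, 0.0]
[0.042, 0.0232, -0.0005] [0.0, 0.0, 0.0]
[0.042, 0.0232, -0.0005] [0.0, 0.0, 0.0]
[0.042, 0.0232, -0.0005] [0.0, 0.0, 0.0]
[0.042, 0.0232, -0.0005] [0.0, 0.0, 0.0]
[0.0124, 0.0068, -0.0001] [0.0, 0.0, 0.0]
[0.0, 0.0, 0.0] [0.0, 0.0, 0.0]
[0.0, 0.0, 0.0] [0.0, 0.0, 0.0]
[0.0, 0.0, 0.0] [0.0, 0.0, 0.0]
[0.0, 0.0, 0.0] [0.0, 0.0, 0.0]
[0.0, 0.0, 0.0] [0.0, 0.0, 0.0]
```

>>> carry_out(
  increments=[0.042,0.024,0,0,-0.015,0.022,1,0.042,0.023,0,0,0,0,1,0.042,0.023,0,0,0,0,1,0.042,0.023,0,0,0,0,1,0.042,0.023,0,0,0,0,1],
)

```text
t: 1.6
ee_pos: [0.4432, 0.0595, 0.2955]
ee_rot: [0.668, 0.744, 0.001, 0.002]
contact_force: [0.5, -0.1, 0.4]
opening: 0.0946
```

>>> carry_out(
  increments=[0.042,0.023,0,0,0,0,1,0.042,0.023,0,0,0,0,1,0.038,0.021,0,0,0,0,1,0.01,0.005,0,0,0,0,1,0,0,0,0,0,0,1],
)

```text
t: 2.1
ee_pos: [0.5008, 0.2099, 0.2921]
ee_rot: [0.665, 0.747, -0.001, 0.001]
contact_force: [0.0, -0.3, -0.6]
opening: 0.0952
```

```bash
cat >> h.py <<'E'
def wcap(name):
    s=robot.get_state(); c=robot.capture('wrist'); 
    M=np.eye(4); M[:3,:3]=R.from_quat(s['ee_rot']).as_matrix(); M[:3,3]=s['ee_pos']
    c['W']=M@np.array(c['tool_from_camera']); c['state']=s; save(c,name)
    import pickle; pickle.dump(c,open(name[:-4]+'.pkl','wb')); return c
def wproj(c,P):
    q=(np.array(P)-c['W'][:3,3])@c['W'][:3,:3]; a=np.arctan2(np.hypot(q[...,0],q[...,1]),q[...,2]); h=np.arctan2(q[...,1],q[...,0])
    return np.stack([c['cx']+c['fx']*a*np.cos(h), c['cy']+c['fy']*a*np.sin(h)],-1)
def wonz(c,u,v,z):
    x,y=(u-c['cx'])/c['fx'],(v-c['cy'])/c['fy']; a=np.hypot(x,y)
    d=c['W'][:3,:3]@np.array([np.sin(a)*x/a,np.sin(a)*y/a,np.cos(a)]); p=c['W'][:3,3]
    return p+d*(z-p[2])/d[2]
E
python3 -c "
from h import *
plan([.5196,.2106,.30],1.678,3,.048)
c=wcap('w1.png'); print(c['fx'],c['cx'],c['cy'],c['W'].round(3))
print(wproj(c,[[.5196,.2106,.18],[.5196,.2106,.1]]))"
```

```text
t 2.1 p [0.5008 0.2099 0.2921] yaw 1.6869 tilt [ 0.     -0.0035] F [ 0.  -0.3 -0.6] open 0.0952 q [ 0.3  -0.15  1.77 -0.    1.52  0.18]
[-0.0015, 0.0188, -0.008] [-0.0004, 0.0035, 0.0089]
[0.0, 0.0, 0.0] [0.0, -0.0, 0.0]
[0.0, 0.0, 0.0] [-0.0, 0.0, 0.0]
371.64829954431775 322.5879338437147 233.39090365810426 [[ 0.993  0.111  0.03   0.492]
 [ 0.115 -0.954 -0.278  0.289]
 [-0.002  0.28  -0.96   0.477]
 [ 0.     0.     0.     1.   ]]
[[346.00436659 227.31507771]
 [341.4781618  206.95012659]]
```

View pics/w1.png

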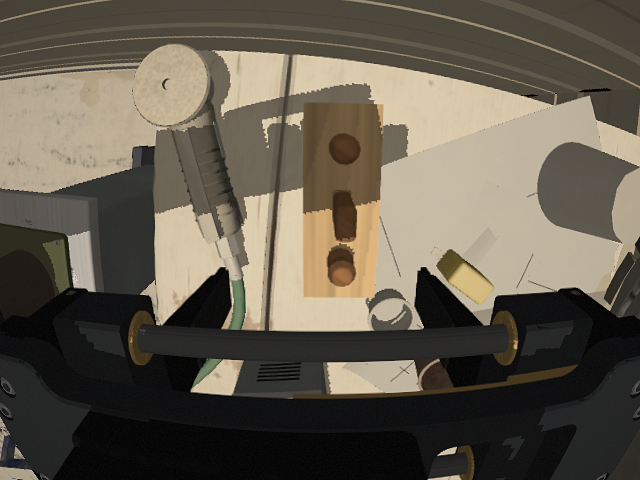

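The wrist view shows the flat handle in the middle slot, with its top face centred near (345,228). I predicted (346,227), so they agree to about 1 mm. Next I'll centre and descend.

>>> carry_out(
  increments=[-0.001,0.019,0.01,0,0.003,0.009,1,0,0,0,0,0,0,1],
)

```text
t: 2.35
ee_pos: [0.5191, 0.2078, 0.282]
ee_rot: [0.669, 0.743, -0.001, 0.0]
contact_force: [-0.7, -0.6, -0.5]
opening: 0.0949
```

```bash
python3 -c "
from h import *
plan([.5196,.2106,.145],1.678,6,.035)"
```

```text
t 2.35 p [0.5191 0.2078 0.282 ] yaw 1.6748 tilt [-0.0005 -0.0016] F [-0.7 -0.6 -0.5] open 0.0949 q [ 0.29 -0.11  1.75 -0.    1.5   0.18]
[0.0008, 0.0002, 0.035] [-0.0006, 0.0015, -0.0032]
[0.0007, 0.0002, 0.035] [0.0, -0.0, -0.0]
[0.0007, 0.0002, 0.035] [-0.0, -0.0, 0.0]
[0.0006, 0.0002, 0.032] [0.0, 0.0, 0.0]
[0.0, 0.0, 0.0] [-0.0, 0.0, 0.0]
[0.0, 0.0, 0.0] [-0.0, 0.0, 0.0]
```

>>> carry_out(
  increments=[0.001,0,0.035,0,0.001,0,1,0.001,0,0.035,0,0,0,1,0.001,0,0.035,0,0,0,1,0.001,0,0.03,0,0,0,1,0,0,0,0,0,0,1],
)

```text
t: 2.85
ee_pos: [0.5182, 0.2043, 0.1486]
ee_rot: [0.673, 0.74, 0.002, 0.002]
contact_force: [-1.4, 0.1, 0.3]
opening: 0.0949
```

```bash
python3 -c "
from h import *
plan([.5196,.2106,.145],1.678,2,.035)"
```

```text
t 2.85 p [0.5182 0.2043 0.1486] yaw 1.6657 tilt [ 0.0054 -0.0003] F [-1.4  0.1  0.3] open 0.0949 q [ 0.28 -0.05  1.91 -0.    1.27  0.19]
[0.0061, 0.002, 0.0036] [0.0054, 0.0009, -0.0123]
[0.0, 0.0, 0.0] [0.0, 0.0, 0.0]
```

>>> carry_out(
  increments=[0.006,0.002,0.003,0.005,0.001,-0.012,1,0,0,0,0,0,0,1],
)

```text
t: 3.05
ee_pos: [0.5202, 0.2094, 0.1484]
ee_rot: [0.669, 0.743, 0.001, 0.001]
contact_force: [0.0, 0.0, -0.6]
opening: 0.0951
```

```bash
python3 -c "
from h import *
plan([.5196,.2106,.145],1.678,1,.035)"
```

```text
t 3.05 p [0.5202 0.2094 0.1484] yaw 1.6762 tilt [0.0025 0.001 ] F [ 0.   0.  -0.6] open 0.0951 q [ 0.29 -0.04  1.9   0.    1.27  0.18]
[0.0012, -0.0005, 0.0034] [0.0026, -0.0007, -0.0018]
```

>>> carry_out(
  increments=[0.001,0,0.002,0.002,0,0,0,0,0,0,0,0,0,0,0,0,0,0,0,0,0,0,0,0,0,0,0,0,0,0,0,0,0,0,0],
)

```text
t: 3.55
ee_pos: [0.5236, 0.2115, 0.1532]
ee_rot: [0.669, 0.743, 0.005, 0.003]
contact_force: [-0.6, 0.4, 0.3]
opening: 0.0607
```

>>> carry_out(
  increments=[0,0,0,0,0,0,0,0,0,0,0,0,0,0,0,0,0,0,0,0,0],
)

```text
t: 3.85
ee_pos: [0.5236, 0.2115, 0.1533]
ee_rot: [0.669, 0.744, 0.005, 0.003]
contact_force: [0.3, 0.5, -0.1]
opening: 0.0366
```

```bash
python3 -c "
from h import *
plan([.5196,.2106,.32],1.678,1,.035)
wcap('w2.png')"
```

```text
t 3.85 p [0.5236 0.2115 0.1533] yaw 1.6767 tilt [0.0105 0.0035] F [ 0.3  0.5 -0.1] open 0.0366 q [ 0.29 -0.04  1.9   0.    1.27  0.18]
[-0.0, -0.0005, -0.035] [0.0108, -0.0024, -0.0014]
```

View pics/w2.png

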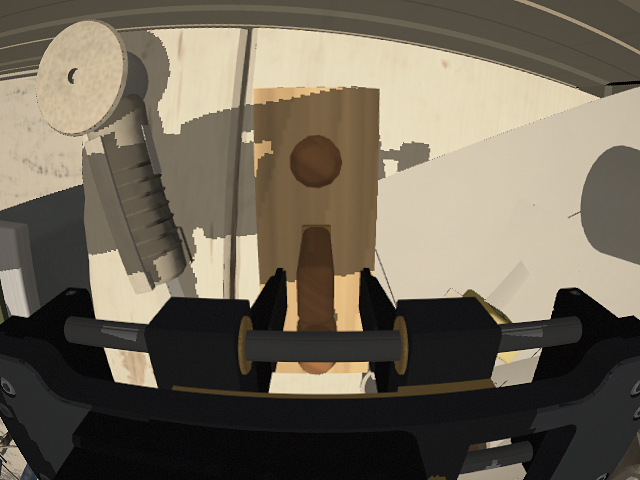

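Fingers are straddling the handle (handle (315,270), tips at (282,270) and (365,270)) and still closing. The arm drifted a little, so I'll correct that during the close.

>>> carry_out(
  increments=[0,-0.003,0.004,0.01,-0.002,0,0,0,0,0.001,0,0,0,0],
)

```text
t: 4.1
ee_pos: [0.5203, 0.2112, 0.1479]
ee_rot: [0.669, 0.743, -0.0, -0.0]
contact_force: [-0.9, 0.7, 3.1]
opening: 0.0181
```

```bash
python3 -c "
from h import *
plan([.5196,.2106,.15],1.678,1,.035)"
```

```text
t 4.1 p [0.5203 0.2112 0.1479] yaw 1.6766 tilt [-0.0005  0.0002] F [-0.9  0.7  3.1] open 0.0181 q [ 0.29 -0.03  1.9   0.    1.27  0.18]
[-0.0005, -0.0008, -0.0021] [-0.0005, -0.0002, -0.0014]
```

Gripped at 18.1 mm, upright. Now lifting.

>>> carry_out(
  increments=[0,0,0,0,0,0,0,0,0,0,0,0,0,0,0,0,-0.01,0,0,0,0,0,0,-0.02,0,0,0,0],
)

```text
t: 4.5
ee_pos: [0.5186, 0.2105, 0.1749]
ee_rot: [0.669, 0.744, -0.003, -0.002]
contact_force: [2.3, 0.4, -1.6]
opening: 0.0179
```

```bash
python3 -c "
from h import *
plan([.5196,.2106,.32],1.678,5,.03)"
```

```text
t 4.5 p [0.5186 0.2105 0.1749] yaw 1.6766 tilt [-0.0061 -0.0019] F [ 2.3  0.4 -1.6] open 0.0179 q [ 0.29 -0.05  1.88 -0.    1.33  0.18]
[-0.0, 0.0, -0.03] [-0.0063, 0.0013, -0.0014]
[0.0, 0.0002, -0.03] [0.0, 0.0, 0.0]
[0.0, 0.0002, -0.03] [0.0, 0.0, 0.0]
[0.0, 0.0002, -0.03] [0.0, 0.0, 0.0]
[0.0, 0.0002, -0.0251] [0.0, 0.0, 0.0]
```

>>> carry_out(
  increments=[0,0,-0.03,-0.006,0.001,0,0,0,0,-0.03,0,0,0,0,0,0,-0.03,0,0,0,0],
)

```text
t: 4.8
ee_pos: [0.518, 0.21, 0.2658]
ee_rot: [0.669, 0.743, -0.001, -0.0]
contact_force: [0.9, -0.0, -1.9]
opening: 0.018
```

>>> carry_out(
  increments=[0,0,-0.03,0,0,0,0,0,0,-0.03,0,0,0,0,0,0,-0.005,0,0,0,0],
)

```text
t: 5.1
ee_pos: [0.5191, 0.2104, 0.3393]
ee_rot: [0.669, 0.743, 0.002, 0.002]
contact_force: [1.3, -0.2, -0.7]
opening: 0.0178
```

```bash
python3 -c "
from h import *
plan([.485,-.1225,.315],1.788,9,.045,.03)"
```

```text
t 5.1 p [0.5191 0.2104 0.3393] yaw 1.6763 tilt [0.0053 0.0008] F [ 1.3 -0.2 -0.7] open 0.0178 q [ 0.29 -0.13  1.67 -0.    1.59  0.18]
[-0.0439, -0.0093, 0.0032] [0.0014, 0.0, -0.03]
[-0.0436, -0.0106, 0.0032] [0.0014, 0.0, -0.03]
[-0.0433, -0.0119, 0.0032] [0.0014, 0.0, -0.03]
[-0.0429, -0.0132, 0.0033] [0.0011, 0.0, -0.0218]
[-0.0426, -0.0141, 0.0033] [-0.0, 0.0, 0.0]
[-0.0426, -0.0141, 0.0033] [0.0, -0.0, -0.0]
[-0.0426, -0.0141, 0.0033] [-0.0, 0.0, 0.0]
[-0.0194, -0.0064, 0.0015] [0.0, -0.0, -0.0]
[0.0, 0.0, 0.0] [-0.0, 0.0, 0.0]
```

>>> carry_out(
  increments=[-0.044,-0.009,0,0.001,0,-0.03,0,-0.044,-0.011,0,0.001,0,-0.03,0,-0.043,-0.012,0,0,0,-0.03,0,-0.043,-0.013,0,0,0,-0.022,0,-0.043,-0.014,0.003,0,0,0,0],
)

```text
t: 5.6
ee_pos: [0.496, -0.0153, 0.3325]
ee_rot: [0.62, 0.785, 0.001, -0.0]
contact_force: [0.5, -0.2, -0.7]
opening: 0.0178
```

```bash
python3 -c "
from h import *
plan([.485,-.1225,.315],1.788,5,.04,.03)"
```

```text
t 5.6 p [ 0.496  -0.0153  0.3325] yaw 1.805 tilt [0.0016 0.0021] F [ 0.5 -0.2 -0.7] open 0.0178 q [-0.14 -0.27  1.81  0.    1.61 -0.37]
[-0.0373, -0.013, 0.0063] [0.002, -0.0017, 0.017]
[-0.0375, -0.0124, 0.0064] [0.0, 0.0, 0.0]
[-0.0273, -0.009, 0.0047] [0.0, 0.0, 0.0]
[0.0, 0.0, 0.0] [0.0, 0.0, 0.0]
[0.0, 0.0, 0.0] [-0.0, -0.0, 0.0]
```

>>> carry_out(
  increments=[-0.034,-0.012,0.006,0.002,-0.002,0.017,0,-0.025,-0.009,0.006,0,0,0,0,-0.012,-0.004,0.003,0,0,0,0,0,0,0,0,0,0,0],
)

```text
t: 6.0
ee_pos: [0.4838, -0.0969, 0.311]
ee_rot: [0.63, 0.777, -0.002, -0.003]
contact_force: [-0.1, 0.7, -1.0]
opening: 0.0179
```

```bash
python3 -c "
from h import *
plan([.485,-.1225,.285],1.788,2,.04,.03)
c=wcap('w3.png')
p=c['state']['ee_pos']; print(wproj(c,[[.485,-.1225,.11],p-[0,0,.13]]))"
```

```text
t 6.0 p [ 0.4838 -0.0969  0.311 ] yaw 1.7796 tilt [-0.0073  0.001 ] F [-0.1  0.7 -1. ] open 0.0179 q [-0.31 -0.27  1.84 -0.    1.58 -0.51]
[-0.0253, -0.0039, 0.026] [-0.0069, -0.0025, -0.0083]
[0.0, 0.0, 0.0] [0.0, 0.0, 0.0]
[[320.67284119 227.9780886 ]
 [324.19387282 221.18657933]]
```

View pics/w3.png

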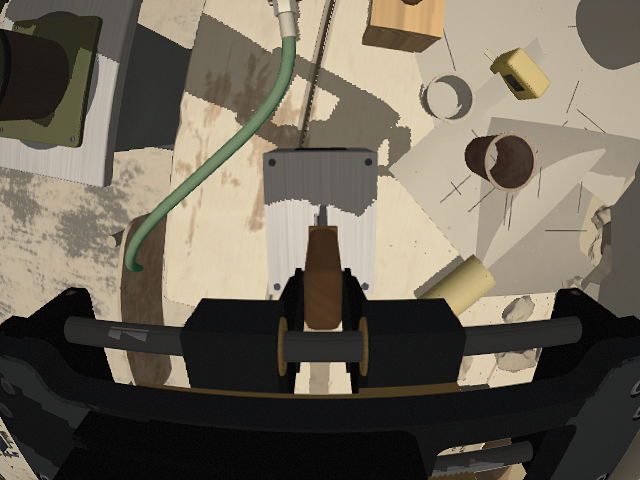

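The view shows the handle at (322,280), with the blade's end visible above it near (321,206). The slot is hidden behind the handle. I'll step past it in -y so that the tip and slot both show in one picture.

>>> carry_out(
  increments=[-0.04,-0.01,0.01,-0.007,-0.002,-0.008,0,-0.022,-0.006,0.01,0,0,0,0,0,0,0,0,0,0,0],
)

```text
t: 6.35
ee_pos: [0.4832, -0.157, 0.2911]
ee_rot: [0.623, 0.782, 0.002, 0.0]
contact_force: [0.3, 0.3, -1.4]
opening: 0.0178
```

```bash
python3 -c "
from h import *
s=robot.get_state()
plan([.485,-.1225,.275],1.788,1,.08,.03)
c=wcap('w4.png')
p=c['state']['ee_pos']; print(wproj(c,[[.485,-.1225,.11],p+R.from_quat(c['state']['ee_rot']).apply([0,0,.138])]))
cv2.imwrite('pics/w4c.png',cv2.resize(c['img'][140:280,240:420,::-1],None,fx=4,fy=4,interpolation=cv2.INTER_CUBIC))"
```

```text
t 6.35 p [ 0.4832 -0.157   0.2911] yaw 1.7967 tilt [0.0026 0.0028] F [ 0.3  0.3 -1.4] open 0.0178 q [-0.42 -0.24  1.85  0.    1.53 -0.65]
[0.0332, 0.0094, 0.0162] [0.0032, -0.0022, 0.0087]
[[332.12899993 176.12780014]
 [323.13770215 218.65584008]]
```

View pics/w4c.png

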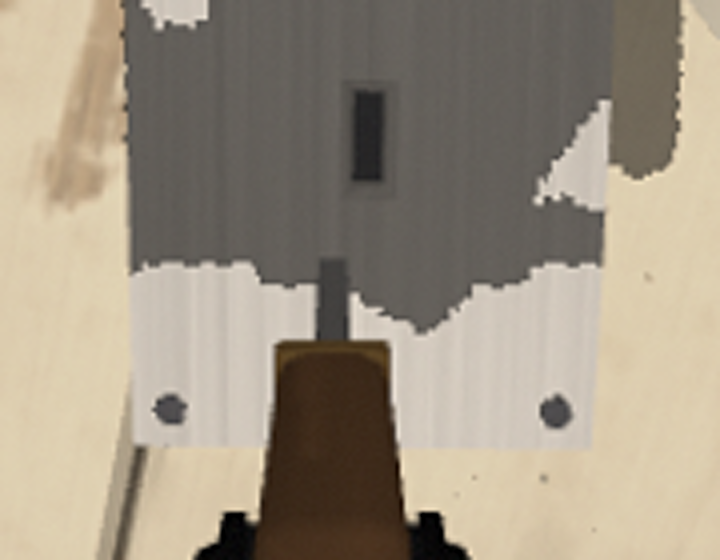

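The crop shows the slot centred at full-frame (332.2,174.6), within about 1.5 px of my prediction. The blade's end edge is at (323.1,204.2).

```bash
python3 -c "
from h import *
import pickle
c=pickle.load(open('w4.pkl','rb')); s=c['state']; r=R.from_quat(s['ee_rot']); p=np.array(s['ee_pos'])
f=lambda X,Y:(240+(X+.5)/4-.5,140+(Y+.5)/4-.5)
S=wonz(c,*f(369,139),.11); print('slot',S, 'yaw', [wonz(c,*f(*q),.11).round(4) for q in ((369,80),(369,198))])
for q in ([0,0,.138],[.0095,0,.138],[.011,0,.134],[.011,0,.0478+.0]):
    print(q,wproj(c,p+r.apply(q)))
print('meas tip edge',f(333,258),'handle foot', f(332,342))
t=r.inv().apply(wonz(c,*f(333,258),(p+r.apply([0,0,.138]))[2])-p); print('tip edge in tool',t)
t=r.inv().apply(wonz(c,*f(332,342),(p+r.apply([0,0,.048]))[2])-p); print('foot edge in tool',t)
for a,b in ((130,265),(130,330),(601,265),(594,440)): print(wonz(c,*f(a,b),.11).round(4))
"
```

```text
slot [ 0.48435583 -0.120849    0.11      ] yaw [array([ 0.481 , -0.1065,  0.11  ]), array([ 0.4877, -0.1353,  0.11  ])]
[0, 0, 0.138] [323.13770215 218.65584008]
[0.0095, 0, 0.138] [323.13541469 208.27934084]
[0.011, 0, 0.134] [323.13353732 207.56949827]
[0.011, 0, 0.0478] [323.08893151 235.17338295]
meas tip edge (322.875, 204.125) handle foot (322.625, 225.125)
tip edge in tool [ 0.0132649  -0.00022996  0.13802818]
foot edge in tool [ 0.01772171 -0.00029966  0.04803767]
[ 0.4327 -0.1652  0.11  ]
[ 0.436  -0.1819  0.11  ]
[ 0.5492 -0.1384  0.11  ]
[ 0.56  -0.184  0.11 ]
```

Relative to the same camera, the tip sits about +2 mm along tool x, and the slot agrees. The TCP target is ≈(0.485, -0.1228) with yaw 1.79.

>>> carry_out(
  increments=[0.02,0.006,0.005,0.003,-0.002,-0.006,0,0.013,0.003,0.003,0,0,0,0,0,0,0,0,0,0,0],
)

```text
t: 6.7
ee_pos: [0.4862, -0.1168, 0.2856]
ee_rot: [0.619, 0.786, 0.002, 0.001]
contact_force: [0.0, -0.4, -1.9]
opening: 0.0179
```

```bash
python3 -c "
from h import *
plan([.485,-.1228,.265],1.79,1,.08,.03)"
```

```text
t 6.7 p [ 0.4862 -0.1168  0.2856] yaw 1.8077 tilt [0.0038 0.0015] F [ 0.  -0.4 -1.9] open 0.0179 q [-0.34 -0.26  1.87  0.    1.52 -0.58]
[-0.0055, -0.0027, 0.0206] [0.0041, -0.0006, 0.0177]
```

>>> carry_out(
  increments=[-0.005,-0.002,0.01,0.004,0,0.016,0,0,0,0.005,0,0,0,0,0,0,0,0,0,0,0],
)

```text
t: 7.0
ee_pos: [0.4861, -0.1213, 0.2706]
ee_rot: [0.624, 0.781, 0.0, 0.001]
contact_force: [-0.0, 0.3, -1.2]
opening: 0.0181
```

```bash
python3 -c "
from h import *
plan([.485,-.1228,.260],1.79,1,.08,.03)"
```

```text
t 7.0 p [ 0.4861 -0.1213  0.2706] yaw 1.7935 tilt [ 0.0015 -0.0008] F [-0.   0.3 -1.2] open 0.0181 q [-0.35 -0.25  1.89 -0.    1.5  -0.57]
[-0.0012, -0.0014, 0.0106] [0.0013, 0.0011, 0.0035]
```

>>> carry_out(
  increments=[-0.001,-0.001,0.007,0.001,0.001,0.003,0,0,0,0,0,0,0,0],
)

```text
t: 7.2
ee_pos: [0.4851, -0.1232, 0.2627]
ee_rot: [0.626, 0.78, -0.0, -0.0]
contact_force: [-0.5, 0.0, -2.3]
opening: 0.0179
```

```bash
python3 -c "
from h import *
plan([.485,-.1228,.245],1.79,1,.08,.03)
c=wcap('w5.png'); print(wproj(c,[[.48436,-.12085,.11]]))
t=robot.capture('side'); print('side slot',proj(t,np.array([.485,-.1225,.11])))
u,v=map(int,proj(t,np.array([.485,-.1225,.13])))
a=cv2.resize(c['img'][150:290,260:380],None,fx=4,fy=4,interpolation=cv2.INTER_CUBIC)
b=cv2.resize(t['img'][v-50:v+50,u-40:u+40],(320,400),interpolation=cv2.INTER_CUBIC); o=np.zeros((560,800,3),np.uint8); o[:,:480]=a; o[:400,480:]=b
cv2.imwrite('pics/w5c.png',o[:,:,::-1])"
```

```text
t 7.2 p [ 0.4851 -0.1232  0.2627] yaw 1.7892 tilt [-0.0004  0.    ] F [-0.5  0.  -2.3] open 0.0179 q [-0.36 -0.25  1.9  -0.    1.49 -0.57]
[0.0004, 0.0, 0.0177] [-0.0004, -0.0001, -0.0008]
[[323.02890785 212.34208003]]
side slot (np.float64(283.7366344296251), np.float64(274.28940188489304))
```

View pics/w5c.png

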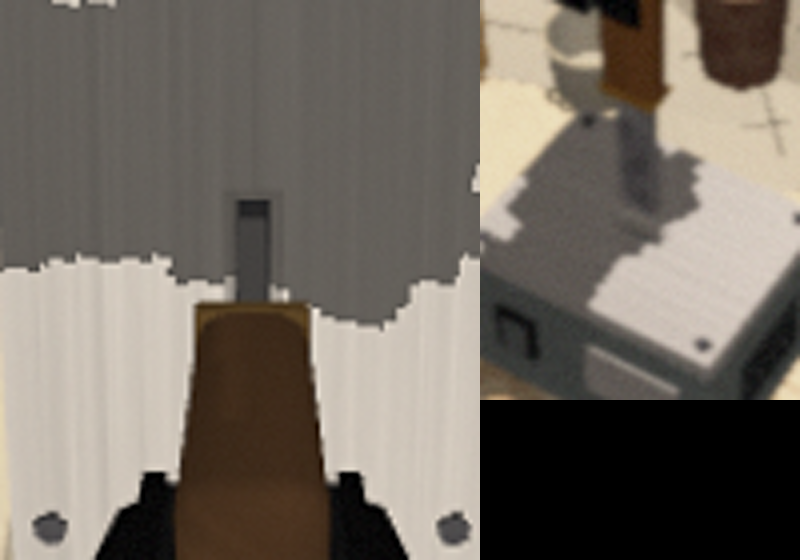

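The blade is centred across the slot (blade column 253, slot 237–270), and its end sits inside the slot's far edge. I'll lower it gently.

>>> carry_out(
  increments=[0,0,0.008,0,0,0,0,0,0,0.006,0,0,0,0,0,0,0.003,0,0,0,0],
)

```text
t: 7.6
ee_pos: [0.4861, -0.1238, 0.2467]
ee_rot: [0.626, 0.78, 0.001, 0.002]
contact_force: [0.1, 0.1, -1.2]
opening: 0.0179
```

```bash
python3 -c "
from h import *
plan([.485,-.1228,.235],1.79,1,.08,.03)"
```

```text
t 7.6 p [ 0.4861 -0.1238  0.2467] yaw 1.7887 tilt [ 0.0033 -0.0012] F [ 0.1  0.1 -1.2] open 0.0179 q [-0.36 -0.24  1.92  0.    1.46 -0.57]
[0.0013, -0.0009, 0.0117] [0.0029, 0.0019, -0.0012]
```

>>> carry_out(
  increments=[0.001,-0.001,0.004,0.003,0.002,-0.001,0,0,0,0.003,0,0,0,0],
)

```text
t: 7.8
ee_pos: [0.4848, -0.1231, 0.2388]
ee_rot: [0.626, 0.78, -0.0, -0.0]
contact_force: [0.2, -0.1, -0.4]
opening: 0.0179
```

```bash
python3 -c "
from h import *
plan([.485,-.1228,.230],1.79,1,.08,.03)"
```

```text
t 7.8 p [ 0.4848 -0.1231  0.2388] yaw 1.7898 tilt [-0.0006 -0.0001] F [ 0.2 -0.1 -0.4] open 0.0179 q [-0.36 -0.24  1.93 -0.    1.45 -0.57]
[0.0003, 0.0003, 0.0088] [-0.0006, -0.0, -0.0002]
```

The tip is about 9 mm in with no contact force. Continuing.

>>> carry_out(
  increments=[0,0,0.008,0,0,0,0,0,0,0.006,0,0,0,0],
)

```text
t: 8.0
ee_pos: [0.485, -0.1231, 0.2243]
ee_rot: [0.626, 0.78, -0.0, 0.0]
contact_force: [0.2, 0.2, -1.7]
opening: 0.0178
```

```bash
python3 -c "
from h import *
plan([.485,-.1228,.210],1.79,1,.08,.03)"
```

```text
t 8.0 p [ 0.485  -0.1231  0.2243] yaw 1.79 tilt [ 0.0003 -0.0003] F [ 0.2  0.2 -1.7] open 0.0178 q [-0.36 -0.23  1.95 -0.    1.42 -0.57]
[0.0003, 0.0001, 0.0143] [0.0002, 0.0003, 0.0]
```

>>> carry_out(
  increments=[0,0,0.008,0,0,0,0,0,0,0.008,0,0,0,0],
)

```text
t: 8.2
ee_pos: [0.4851, -0.123, 0.207]
ee_rot: [0.626, 0.78, 0.0, 0.0]
contact_force: [-0.5, -0.8, -1.6]
opening: 0.0175
```

```bash
python3 -c "
from h import *
plan([.485,-.1228,.188],1.79,1,.08,.03)"
```

```text
t 8.2 p [ 0.4851 -0.123   0.207 ] yaw 1.79 tilt [ 0.0004 -0.0001] F [-0.5 -0.8 -1.6] open 0.0175 q [-0.36 -0.22  1.97  0.    1.39 -0.57]
[0.0002, -0.0, 0.019] [0.0004, 0.0002, 0.0]
```

>>> carry_out(
  increments=[0,0,0.008,0,0,0,0,0,0,0.008,0,0,0,0,0,0,0.002,0,0,0,0,0,0,0,0,0,0,0],
)

```text
t: 8.6
ee_pos: [0.4844, -0.123, 0.1853]
ee_rot: [0.626, 0.78, -0.0, -0.001]
contact_force: [1.3, -1.3, -0.8]
opening: 0.0177
```

```bash
python3 -c "
from h import *
plan([.485,-.1228,.188],1.79,1,.08,.03)
t=robot.capture('side'); c=wcap('w6.png')
a=cv2.resize(c['img'][150:290,260:380],None,fx=4,fy=4,interpolation=cv2.INTER_CUBIC)
b=cv2.resize(t['img'][211:311,243:323],(320,400),interpolation=cv2.INTER_CUBIC); o=np.zeros((560,800,3),np.uint8); o[:,:480]=a; o[:400,480:]=b
cv2.imwrite('pics/w6c.png',o[:,:,::-1]); save(t,'side6.png')"
```

```text
t 8.6 p [ 0.4844 -0.123   0.1853] yaw 1.79 tilt [-0.0018  0.0002] F [ 1.3 -1.3 -0.8] open 0.0177 q [-0.36 -0.2   1.99 -0.    1.35 -0.57]
[0.0, 0.0007, -0.0027] [-0.0017, -0.0006, 0.0]
```

View pics/w6c.png

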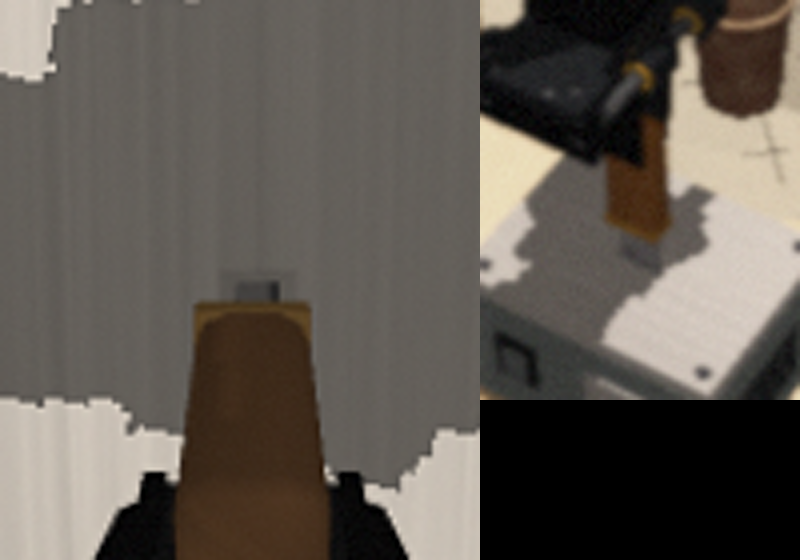

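The blade is in the slot, and the brass foot is clear of the cover (about 27 mm of steel showing). I'll make one small centring nudge and then hand in.

>>> carry_out(
  increments=[0,0.0007,-0.002,-0.0017,-0.0006,0,0],
)

```text
t: 8.8
ee_pos: [0.4851, -0.1228, 0.1878]
ee_rot: [0.626, 0.78, 0.0, 0.0]
contact_force: [0.5, 0.6, -1.4]
opening: 0.0176
```

```bash
python3 -c "
from h import *
plan([.485,-.123,.187],1.79,1)
t=robot.capture('side')
import pickle
o=pickle.load(open('side0.pkl','rb'))
d=np.abs(t['img'].astype(int)-o['img']).max(2)
for n,(u,v) in dict(round_a=(182,180),round_b=(217,200),tape=(281,200),beaker=(308,220),pot=(270,230),roll=(371,265)).items(): print(n,np.median(d[v-6:v+7,u-6:u+7]))
plan([.485,-.123,.187],1.79,1)
s=robot.get_state()
if s['ee_pos'][2]<.196 and np.linalg.norm(s['contact_force'])<8: print(robot.close_job())
"
```

```text
t 8.8 p [ 0.4851 -0.1228  0.1878] yaw 1.79 tilt [ 0.0001 -0.    ] F [ 0.5  0.6 -1.4] open 0.0176 q [-0.36 -0.21  1.99  0.    1.36 -0.57]
[-0.0002, -0.0001, 0.0008] [0.0001, 0.0001, -0.0]
round_a 5.0
round_b 6.0
tape 123.0
beaker 5.0
pot 109.0
roll 7.0
t 8.85 p [ 0.4855 -0.1228  0.1885] yaw 1.7901 tilt [ 0.0012 -0.0002] F [-0.5 -1.  -0.3] open 0.0181 q [-0.36 -0.21  1.99  0.    1.36 -0.57]
[-0.0001, -0.0005, 0.0015] [0.0011, 0.0005, 0.0001]
the job is handed in; nothing more can be done
None
```

I lifted the flat file out of the stand's middle slot, carried it to the demagnetiser and lowered its blade through the cover slot. I handed the job in at t ≈ 8.9 s with the file still gripped.

**Last checks before handing in:**
- **Depth:** by the arm's height, about 60 mm of the 90 mm blade is inside, so about two thirds. The handle's foot is about 30 mm above the cover.
- **Fit:** tilt was about 0.001 rad, and the outside force read under about 2.5 N at every reading taken while lowering. The grip opening stayed at 18 mm, the handle's thickness.
- **Other objects:** the spots checked in the side view are unchanged at the round file, the awl, the beaker and the roll.

**Check that disagreed:** the same comparison showed large changes at the tape measure and the white pot. The likely cause is the arm or gripper now covering them in that view, because neither was approached and both stood undisturbed in the wrist picture at t = 6 s. I did not confirm this with a further picture. The sand block and the offcuts were not compared, but the arm did not go near them.

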